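# Slide the battery pack into the charging bay and switch it on

### The job

Put the cordless-tool battery on charge without picking it up: with your fingertips push it along the table, nose first, between the two steel guide posts and on into the charging bay until the roller latch snaps into the groove on its top and holds it against the sprung contacts. Only once it is latched (the contacts must not be joined live), push the switch lever on top of the charger fully over, away from the battery. Leave the vial, the marker, the screwdriver and the mug standing or lying where they are.

Things in the scene. Friction and masses are not known exactly. Their poses are not given: they have to be found in the camera images.
- dock: Charger screwed to the table: a grey box (head) with an open-fronted bay before it. Origin on the table where the pack's origin sits when home; x points into the bay, z up; home pack = same axes. Head: x 56 to 132 mm, y +-53.5, top z 62; its front, x 56, is the hard stop. Black cheeks 36 high join head and posts; flat screw flanges (4 high) reach y +-68.5.
- mouth (a point): Point on the table midway between the two upright steel guide posts of the bay's mouth, 20 mm before the charger's origin along its x. Each post is 16 mm in diameter, 42 high, its axis 45.5 mm to either side; the clear gap between posts, and between the cheeks behind them, is 75 mm wide.
- pack: Loose battery pack, grey and black block 110 mm long (x) x 72 wide x 50 high, 0.32 to 0.63 kg. Origin at the centre of its underside; x points to the nose (ramped end). Lower 40 mm: upright ends at x -55 (back) and +55 (nose), upright sides, which taper to 60 wide over the last 16 mm of the nose; on top a deck with a cross groove at x 19 to 31. Must stay on the table.
- pack_back (a point): Middle of the pack's plain upright back end, 20 mm above the table. When home it stands 27 mm out before the front of the guide posts. Friction is about 0.6 (0.45 to 0.75) on table and fingertips alike, so sliding takes roughly 2 to 5 N; ramp, latch and contacts add up to about 10 N over the last 27 mm.
- roller (a joint): Height of the sprung latch roller in m: 0 when down (free, or dropped into the pack's groove), about 0.004 riding on the pack's top, at most 0.008. It hangs under the dark steel latch arm (z 60 to 73 mm over the bay, from x 10 mm to the head, y +-17), at x 25 mm in the charger's frame; the pack's ramp meets it about 27 mm before home.
- contacts (a joint): How far the sprung contact block in the head is pressed in, in m: 0 free, about 0.0035 to 0.0065 with the pack home. It begins to move in the last 5 mm of the pack's travel and pushes back with 1 to 3 N.
- switch (a joint): Angle of the switch lever on the charger's head, in rad: 0 = off, leaning towards the bay's mouth; 0.8 = on, at its stop, leaning away from it. It stays where it is left; about 1.5 N at the tip moves it. Its pivot is at x 104, y 0, z 66 mm in the charger's frame, 36 mm from the centre of the tip.
- switch_tip (a point): Centre of the round black tip (12 mm thick) of the switch lever, 99 mm above the table when off.
- vial: Bystander: green bottle with a black cap, 27 across x 75 high, beside the charger. Origin at the centre of its underside.
- marker: Bystander: red marker pen lying beside the charger, 16 x 141 x 17. Origin under its middle, y along it.
- driver: Bystander: screwdriver with a red handle lying beside the pack's way, 27 x 205 x 33. Origin under its middle, y along it.
- mug: Bystander: dark green mug, 81 x 114 x 94 high. Origin at the centre of its underside.
Not all that is in view belongs to the job. What is shaped like the pack but pink is not meant.

How it is judged:
By the outcome, as a careful person would: the job done as asked, in the order asked, and still so for the second after the job is handed in, with the robot touching nothing.
It also fails if it takes over 54 s, if anything falls off the work surface, if the arm or the gripper's body presses on something with over 40 N, if the wrist force passes 120 N, or if a joint passes its speed limit or range.

### The arm

A 7-joint arm with a two-finger parallel gripper is mounted at the origin on the work surface; the furniture and walls round the work are solid. World frame = base frame: x ahead of the robot, y to its left, z up, the work surface at z = 0. Lengths are in m, angles in rad, forces in N, time in s.
With the tool pointing down it reaches from about 0.425 to 0.925 m from the base axis. Payload 6.8 kg.
Tool frame: the origin (TCP) lies on the centre line of the jaws, within the pads' length; the fingertips stand 19 mm ahead of it and the grasp point (between the pads) is the TCP; z points along the fingers, y is the line along which they close (so a half turn about z gives the same grasp; the last joint's range is limited). The gripper opens to 85 mm and grips with 20 to 120 N. Pads are 22 mm wide; open, the fingers measure 114 mm over their backs; the gripper's body (76 mm by 85 mm) begins 54 mm behind the grasp point. The pads swing forward as they close: fully open they stand 13 mm farther back than shut.
Start: joints at [1.19, 0.477, 0.022, 1.555, -0.011, 1.109, -0.083], TCP at [0.182, -0.65, 0.25] pointing down, gripper open.
Joint ranges: [-2.96, 2.96], [-0.34, 2.1], [-1.41, 1.46], [0.24, 2.44], [-1.37, 4.51], [0.17, 1.92], [-2.96, 2.96]. Speed limits (rad/s): [2.39, 2.39, 3.14, 3.14, 3.14, 3.14, 3.14].

### API

Orientations are given as a rotation vector (axis times angle).
In Python, from bench import r gives the robot as it stands. The module is installed in compiled form; this text tells all that it offers.
- The arm moves only by the tool arm_command, never from a script. Its argument "rows" is a list of rows, each an object of numbers: "fingers": the opening, from -1 (shut) to 1 (fully open); "x", "y", "z": the shift along the tool's x, y, z in m; "ax", "ay", "az": the turn, a rotation vector about the tool's x, y, z in degrees. In form: [{"fingers": .., "x": .., "y": .., "z": .., "ax": .., "ay": .., "az": ..}, ...]. A call has 1 to 10 rows; each row shifts and turns the commanded pose from where the row before left it, along the tool's axes as they then stand; what a row does not reach is not made up. A row lasts 1/12 s, in which the tool goes at most 41.7 mm and 7.16 degrees, less where a joint would pass 70% of its speed; a pose out of reach is approached as far as the arm can. A call is refused whole if a number of a shift passes 0.0417 or a number of a turn 7.16, either way. A call with a gripper value outside its range is refused whole. The fingers move at their own pace and stop on an object; "grip_force" is the grip in N (left out, the last holds). Time passes only in rows, so rows that do not move let the fingers close. It gives the time, the measured TCP pose, the force, the opening and the grip force at its end, in the units of the state.
- r.get_obs(): the state, without advancing time (a new reading comes with each control period).
- r.grab_frame(name): name is "side" or "top"; returns a dict with "frame" (400x640x3 uint8, red, green, blue), "depth" (400x640 float32, m along the optical axis (not along the pixel's ray), 0 where there is no reading), "K" (3x3 intrinsics, pixels), "world_from_camera" (4x4, takes a point from camera to world coordinates). Camera axes: x right, y down, z forward; pixel columns grow to the right and rows downward; lengths in m; the calibration is good to about 2 mm. A picture is of the moment at which its call begins.
- r.hand_in(): hands the job in; it is judged then, once.
The state is a dict: "clock": time; "joints": joint angles; "qvel": joint speeds; "tau": joint torques, N m; "tcp_pos": TCP position; "orientation": TCP orientation; "contact_force": force on the tool from outside, world axes, zero at the start; "moment": the same for the moment, N m; "grip_width": finger opening in m; "gripper_force": force on a finger pad.
Only numpy, scipy, OpenCV 4.12 (cv2) and the standard library are available. Lean on these libraries where they do the work, as an engineer would, in place of code of your own. Each camera call takes 0.05 s, during which the arm holds its last target. There are 200 camera calls.

## Working session

There is one attempt and no reset: what is moved stays moved. The work goes in short steps, Python scripts to look and compute and a tool call to move; the robot and the scene stay as the last step left them, time stands still between calls to the robot, and variables do not carry over. Pictures are saved under pics/ and viewed, at most 10 in all, crops included, and the job is handed in when it is done.

Besides the shell and the picture viewer there is one more tool, called after ">>>" as a command line: name --argument value ..., lists and objects as JSON in quotes. arm_command: Moves the arm, as the interface text tells. Its arguments: {"type":"object","properties":{"rows":{"type":"array"},"grip_force":{"type":"number"}},"required":["rows"]}

```bash
mkdir -p pics
python3 - <<'E'
from bench import r
import cv2,numpy as np
o=r.get_obs();print({k:np.round(v,3) for k,v in o.items()})
for n in("top","side"):
    f=r.grab_frame(n);np.savez(n+"0.npz",**f);cv2.imwrite(f"pics/{n}0.png",f["frame"][...,::-1]);print(f["K"],f["world_from_camera"].round(3))
E
```

```text
{'clock': np.float64(0.0), 'joints': array([ 1.19 ,  0.478,  0.022,  1.556, -0.011,  1.109, -0.083]), 'qvel': array([ 0.001, -0.001, -0.   , -0.001, -0.   , -0.002,  0.001]), 'tau': array([ 1.0000e-03, -5.9645e+01,  1.6080e+00, -2.8120e+01,  1.2000e-02,
        9.0000e-03, -0.0000e+00]), 'tcp_pos': array([ 0.182, -0.65 ,  0.249]), 'orientation': array([-3.111e+00, -4.270e-01,  1.000e-03]), 'contact_force': array([-0.058,  0.48 ,  0.006]), 'moment': array([ 0.016,  0.014, -0.005]), 'gripper_force': np.float64(0.0), 'grip_width': np.float64(0.086)}
[[376.60538078   0.         321.49387406]
 [  0.         376.60538078 208.54326775]
 [  0.           0.           1.        ]] [[-0.069 -0.977  0.201  0.306]
 [-0.998  0.069 -0.011  0.046]
 [-0.003 -0.201 -0.98   1.311]
 [ 0.     0.     0.     1.   ]]
[[458.0316458    0.         317.17482559]
 [  0.         458.0316458  202.65021634]
 [  0.           0.           1.        ]] [[ 0.997  0.058 -0.052  0.611]
 [ 0.076 -0.585  0.808 -1.005]
 [ 0.016 -0.809 -0.587  0.829]
 [ 0.     0.     0.     1.   ]]
```

View pics/top0.png

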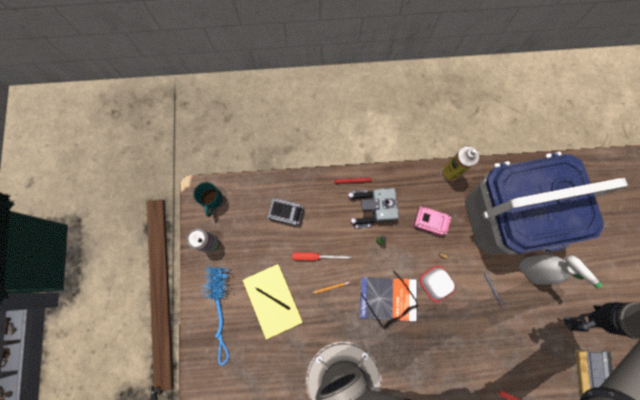

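View pics/side0.png

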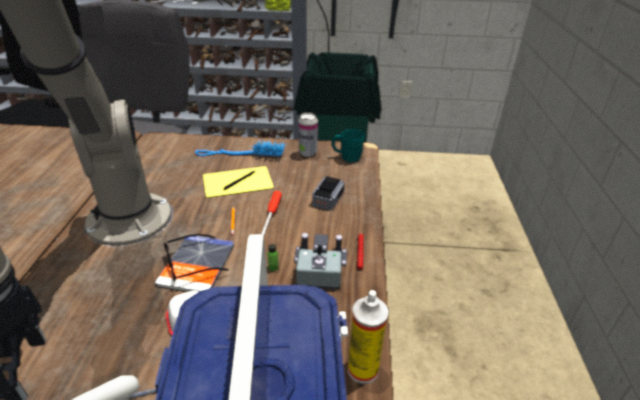

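The top view shows the pack at about (286,212), with the charger to its right at (378,207). The posts are at (358,195) and (360,223), so the bay opens to the left (+y). The driver is at (320,257), the marker at (352,181), the vial at (381,242) and the mug at (208,195). The pink decoy is at (433,221).

```bash
cat > h.py <<'E'
import numpy as np,cv2
def cast(f,uv,z):
    K,T=f["K"],f["world_from_camera"]
    uv=np.atleast_2d(uv).astype(float)
    d=np.c_[(uv[:,0]-K[0,2])/K[0,0],(uv[:,1]-K[1,2])/K[1,1],np.ones(len(uv))]@T[:3,:3].T
    o=T[:3,3];return (o+d*((z-o[2])/d[:,2])[:,None])
def cloud(f):
    h,w=f["depth"].shape;v,u=np.mgrid[:h,:w];K,T=f["K"],f["world_from_camera"];D=f["depth"]
    P=np.stack([(u-K[0,2])/K[0,0]*D,(v-K[1,2])/K[1,1]*D,D],-1)
    return P@T[:3,:3].T+T[:3,3]
E
python3 - <<'E'
import numpy as np,cv2
from h import *
for n,(a,b,c,d) in {"top":(260,410,165,265),"side":(250,380,170,300)}.items():
    f=np.load(n+"0.npz");P=cloud(f)
    im=f["frame"][...,::-1]
    s=5 if n=="top" else 4.5
    cv2.imwrite(f"pics/{n}crop.png",cv2.resize(im[c:d,a:b],None,fx=s,fy=s,interpolation=cv2.INTER_CUBIC))
    z=P[...,2]
    if n=="top":
        print("table z",np.median(z[265:280,330:360]))
        print((z[165:265:5,260:410:6]*1000).astype(int))
E
```

```text
table z 0.0002431246979387458
[[-769 -768 -762 -759 -768 -753 -747 -767 -752 -756 -763 -756    1 1311
     0    1    3    2   -2   -1    1   -1   -2   -1    0]
 [   4    0    1   -1    0    1   -3    0   -1    2    4    0    0    0
     1 1311    0    3    8    0    5    0    0    0   -5]
 [  -1    0    2    4   -1   -1    0    0    0    2    1   -4   -3   -1
     0   -6   -2    4    0   -3    5   -2    2    0    0]
 [   4    4    0    3    2    4   -1    1    0   -2    1   -4   -2   14
    14   18   18   16   15   -1   -3    4    0    0   -1]
 [   0    0   -5   -1    0   -2    2    0    0    0    2   -2    5    5
     0    1    3   -2   -2    0    2   -3    3   -3   -2]
 [   4    1    2   -3   -3   -1   -1   -1    5    0    1    1    0    1
    -5 1311    1    1   -3   57   61   61   60   -1   -1]
 [  -1   -1   -1    5   -2    0    0    0    0    2    6    1   -4    1
     1   43   38   41   35   63   62   59   62   -1   -3]
 [   0    4   34   41    1    0    1    1   -1   -4    1    2   -1   -1
     0    2    2   75   73   77   61  101   64   -1    2]
 [  -1   10   49   53   48   5
[... 830 characters left out ...]
  2 1311    1    0 1311   -2    0    1    0    0]
 [  -2    0    2   -1   -1    3    3   -1    2    0   -4    3    0    1
    -4   -1    0    0   -1    0   67    3    6   -3    0]
 [   5    4    1    1    0    0    1   -2    0    0   -2    0    2    2
     0    0    0   -9    1    0    0   -3    0    2    0]
 [   3   -2    0   -1    1    5    2   -2    1    3   -6   -3   -1    0
    -2    1   -3    8    5    1   -2   -3    4    4    4]
 [   1   -3   -2   -2    0    1   32   28   25   27    0   -1    4    1
  1311   -1    1    0    0   -1    0    5    5    2   -1]
 [   0    2   -1   -1   -2    2    0   -5    5    0    0   -3    2    4
     4   -1    1    1    0    0    0    0    5    4    5]]
```

View pics/topcrop.png

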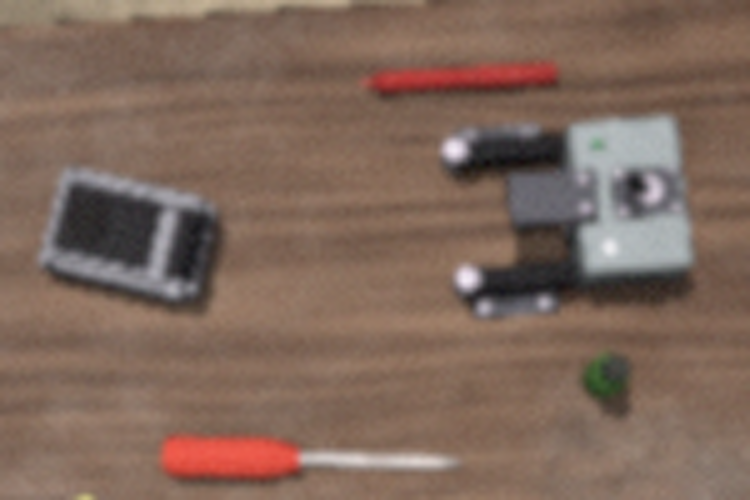

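View pics/sidecrop.png

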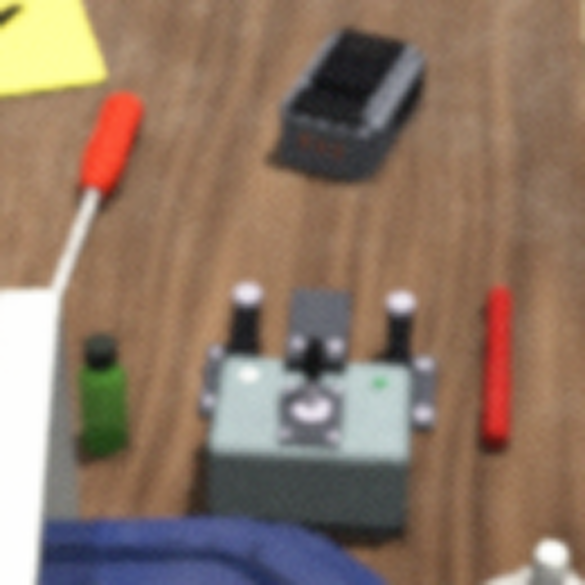

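The crops confirm it. The post tops are at full-image (351,195) and (353.4,220.6), and the head top spans roughly (373.6,189) to (398,219). The pack's nose (the groove bar side) faces right, and it is yawed by about 15°. The switch tip is on the head.

Run:
```python
import numpy as np,cv2
from h import *
f=np.load("top0.npz")
c=lambda L:np.array(L)/5+[260,165]-.4
p=cast(f,c([(455,150),(467,278)]),.042);print("posts",p.round(4),np.linalg.norm(p[0]-p[1]))
h=cast(f,c([(568,122),(680,115),(692,268),(580,278)]),.062);print("head",h.round(4))
q=(p[0]-p[1])[:2];xd=np.array([q[1],-q[0]]);xd/=np.linalg.norm(xd)
if xd[1]>0: xd=-xd
xh=(h[1]+h[2]-h[0]-h[3])[:2]; yh=(h[0]+h[1]-h[2]-h[3])[:2]
for v in (xd,xh,np.array([yh[1],-yh[0]])): print("yaw",np.degrees(np.arctan2(v[1],v[0])))
m=p.mean(0)[:2];print("mouth",m); print("head ctr",h.mean(0)[:2],"-> mouth est",h.mean(0)[:2]-xd*.114)
for n,z0 in(("top",.025),("side",.02)):
    f=np.load(n+"0.npz");P=cloud(f);s=(P[...,2]>z0)&(P[...,2]<.06)&(abs(P[...,0]-.57)<.09)&(P[...,1]>.05)&(P[...,1]<.3)
    Q=P[s];print(n,s.sum(),Q.min(0),Q.max(0))
    print(cv2.minAreaRect(Q[:,:2].astype(np.float32)))
f=np.load("top0.npz")
# outline corners of top surface seen
k=cast(f,c([(68,168),(215,205),(42,265),(188,302)]),.045);print("pack corners",k.round(4),k.mean(0))
w=k[1]-k[0]+k[3]-k[2];print("pack yaw",np.degrees(np.arctan2(w[1],w[0])))
# groove bar
print("tip top",cast(f,c([(637,188)]),.1))
print("driver",cast(f,c([(165,458),(300,458),(458,463)]),.012).round(3),"vial",cast(f,c([(605,375)]),.07).round(3),"marker",cast(f,c([(368,84),(556,73)]),.01).round(3))
P=cloud(f);s=(P[...,2]>.09)&(P[...,2]<.12)&(abs(P[...,1]+.09)<.06)&(abs(P[...,0]-.57)<.06);print(P[s])
f=np.load("side0.npz")
c2=lambda L:np.array(L)/4.5+[250,170]-.4
p=cast(f,c2([(401,302),(247,294)]),.042);print("side posts",p.round(4),p.mean(0))
print("side groove/nose base corners",cast(f,c2([(278,165),(372,180)]),.0).round(4))
```

```text
posts [[ 0.6087 -0.0713  0.042 ]
 [ 0.5184 -0.0719  0.042 ]] 0.09026774894773225
head [[ 0.6181 -0.1482  0.062 ]
 [ 0.6177 -0.2252  0.062 ]
 [ 0.5113 -0.2216  0.062 ]
 [ 0.5097 -0.1458  0.062 ]]
yaw -89.65422635078163
yaw -89.59700794944337
yaw -91.59050391825036
mouth [ 0.56353928 -0.07159717]
head ctr [ 0.56420078 -0.18521582] -> mouth est [ 0.5635128 -0.0712179]
top 668 [0.52143058 0.09914938 0.02506028] [0.61610309 0.21794723 0.05829144]
((0.5670548677444458, 0.15774938464164734), (0.11056603491306305, 0.07255388796329498), 72.94843292236328)
side 673 [0.52158503 0.09358232 0.02001379] [0.61674898 0.21762662 0.05836535]
((0.5672961473464966, 0.15293633937835693), (0.11611340194940567, 0.07322956621646881), 72.26104736328125)
pack corners [[0.614  0.1966 0.045 ]
 [0.5808 0.0968 0.045 ]
 [0.5472 0.2173 0.045 ]
 [0.5147 0.1192 0.045 ]] [0.56414002 0.15747438 0.045     ]
pack yaw -108.37326617257222
tip top [[ 0.56077836 -0.18327896  0.1       ]]
driver [[ 0.413  0.143  0.012]
 [ 0.407  0.05   0.012]
 [ 0.396 -0.057  0.012]] vial [[ 0.442 -0.155  0.07 ]] marker [[ 0.669 -0.016  0.01 ]
 [ 0.668 -0.151  0.01 ]]
[]
side posts [[ 0.6094 -0.0711  0.042 ]
 [ 0.5182 -0.0725  0.042 ]] [ 0.56380203 -0.07180974  0.042     ]
side groove/nose base corners [[0.5208 0.1141 0.    ]
 [0.5851 0.1034 0.    ]]
```

Run:
```python
import numpy as np
from h import *
Q=np.concatenate([cloud(np.load(n+"0.npz"))[np.load(n+"0.npz")["depth"]>0] for n in("top","side")])
Q=Q[(Q[:,2]<.8)]
for A,B in(((.182,-.65),(.45,-.2)),((.45,-.2),(.61,.28))):
    A,B=map(np.array,(A,B));d=(B-A)/np.linalg.norm(B-A)
    for t in np.arange(0,np.linalg.norm(B-A),.08):
        p=A+d*t;s=np.linalg.norm(Q[:,:2]-p,axis=1)<.12;print(p.round(2),Q[s,2].max().round(3) if s.any() else None,end="; ")
```

```text
[ 0.18 -0.65] 0.491; [ 0.22 -0.58] 0.638; [ 0.26 -0.51] 0.659; [ 0.3  -0.44] 0.275; [ 0.35 -0.38] 0.256; [ 0.39 -0.31] 0.06; [ 0.43 -0.24] 0.081; [ 0.45 -0.2 ] 0.108; [ 0.48 -0.12] 0.108; [ 0.5  -0.05] 0.079; [0.53 0.03] 0.058; [0.55 0.1 ] 0.058; [0.58 0.18] 0.058; [0.6  0.26] 0.082;
```

>>> arm_command --rows '[{"z": -0.01, "az": -7, "fingers": -0.2}, {"z": -0.01, "az": -7, "fingers": -0.2}, {"z": -0.01, "az": -7, "fingers": -0.2}, {"z": -0.01, "az": -7, "fingers": -0.2}, {"z": -0.01, "az": -7, "fingers": -0.2}, {"az": -7, "fingers": -0.2}, {"az": -7, "fingers": -0.2}, {"az": -7, "fingers": -0.2}, {"az": -7, "fingers": -0.2}, {"az": -7, "fingers": -0.2}]'

```text
validation failed for argument at $.ro...
```

>>> arm_command --rows '[{"fingers": -0.2, "x": 0, "y": 0, "z": -0.01, "ax": 0, "ay": 0, "az": -7}, {"fingers": -0.2, "x": 0, "y": 0, "z": -0.01, "ax": 0, "ay": 0, "az": -7}, {"fingers": -0.2, "x": 0, "y": 0, "z": -0.01, "ax": 0, "ay": 0, "az": -7}, {"fingers": -0.2, "x": 0, "y": 0, "z": -0.01, "ax": 0, "ay": 0, "az": -7}, {"fingers": -0.2, "x": 0, "y": 0, "z": -0.01, "ax": 0, "ay": 0, "az": -7}, {"fingers": -0.2, "x": 0, "y": 0, "z": -0.01, "ax": 0, "ay": 0, "az": -7}, {"fingers": -0.2, "x": 0, "y": 0, "z": 0, "ax": 0, "ay": 0, "az": -7}, {"fingers": -0.2, "x": 0, "y": 0, "z": 0, "ax": 0, "ay": 0, "az": -7}, {"fingers": -0.2, "x": 0, "y": 0, "z": 0, "ax": 0, "ay": 0, "az": -7}, {"fingers": -0.2, "x": 0, "y": 0, "z": 0, "ax": 0, "ay": 0, "az": -7}]'

```text
clock: 0.93
tcp_pos: [0.1818, -0.6498, 0.3098]
orientation: [-2.297, -2.141, -0.001]
contact_force: [-0.1, 0.3, 0.4]
grip_width: 0.0338
gripper_force: 0.0
```

>>> arm_command --rows '[{"fingers": -0.2, "x": 0, "y": 0, "z": 0, "ax": 0, "ay": 0, "az": -4}, {"fingers": -0.2, "x": 0.025, "y": 0.014, "z": 0, "ax": 0, "ay": 0, "az": 0}, {"fingers": -0.2, "x": 0.035, "y": 0.02, "z": 0, "ax": 0, "ay": 0, "az": 0}, {"fingers": -0.2, "x": 0.035, "y": 0.02, "z": 0, "ax": 0, "ay": 0, "az": 0}, {"fingers": -0.2, "x": 0.035, "y": 0.02, "z": 0, "ax": 0, "ay": 0, "az": 0}, {"fingers": -0.2, "x": 0.035, "y": 0.02, "z": 0, "ax": 0, "ay": 0, "az": 0}, {"fingers": -0.2, "x": 0.035, "y": 0.02, "z": 0, "ax": 0, "ay": 0, "az": 0}, {"fingers": -0.2, "x": 0.035, "y": 0.02, "z": 0, "ax": 0, "ay": 0, "az": 0}, {"fingers": -0.2, "x": 0.035, "y": 0.02, "z": 0, "ax": 0, "ay": 0, "az": 0}, {"fingers": -0.2, "x": 0.035, "y": 0.02, "z": 0, "ax": 0, "ay": 0, "az": 0}]'

```text
clock: 1.77
tcp_pos: [0.3581, -0.3443, 0.3101]
orientation: [-2.229, -2.214, 0.001]
contact_force: [0.7, -0.2, -0.2]
grip_width: 0.0341
gripper_force: 0.0
```

```bash
python3 -c "
from bench import r
print(r.get_obs()['joints'].round(2))"
```

```text
[ 1.03  0.15 -0.43  1.87  0.07  1.13  0.56]
```

>>> arm_command --rows '[{"fingers": -0.2, "x": 0.035, "y": 0.015, "z": 0, "ax": 0, "ay": 0, "az": 0}, {"fingers": -0.2, "x": 0.035, "y": 0.015, "z": 0, "ax": 0, "ay": 0, "az": 0}, {"fingers": -0.2, "x": 0.035, "y": 0.015, "z": 0, "ax": 0, "ay": 0, "az": 0}, {"fingers": -0.2, "x": 0.035, "y": 0.015, "z": 0, "ax": 0, "ay": 0, "az": 0}, {"fingers": -0.2, "x": 0.035, "y": 0.015, "z": 0, "ax": 0, "ay": 0, "az": 0}, {"fingers": -0.2, "x": 0.035, "y": 0.015, "z": 0, "ax": 0, "ay": 0, "az": 0}, {"fingers": -0.2, "x": 0.035, "y": 0.015, "z": 0, "ax": 0, "ay": 0, "az": 0}, {"fingers": -0.2, "x": 0.035, "y": 0.015, "z": 0, "ax": 0, "ay": 0, "az": 0}, {"fingers": -0.2, "x": 0.035, "y": 0.015, "z": 0, "ax": 0, "ay": 0, "az": 0}, {"fingers": -0.2, "x": 0.035, "y": 0.015, "z": 0, "ax": 0, "ay": 0, "az": 0}]'

```text
clock: 2.6
tcp_pos: [0.5103, 0.0044, 0.3102]
orientation: [2.229, 2.214, -0.001]
contact_force: [1.8, -0.7, -1.0]
grip_width: 0.0342
gripper_force: 0.0
```

>>> arm_command --rows '[{"fingers": -0.2, "x": 0.035, "y": 0.014, "z": 0, "ax": 0, "ay": 0, "az": 0}, {"fingers": -0.2, "x": 0.035, "y": 0.014, "z": 0, "ax": 0, "ay": 0, "az": 0}, {"fingers": -0.2, "x": 0.035, "y": 0.014, "z": 0, "ax": 0, "ay": 0, "az": 0}, {"fingers": -0.2, "x": 0.035, "y": 0.014, "z": 0, "ax": 0, "ay": 0, "az": 0}, {"fingers": -0.2, "x": 0.035, "y": 0.014, "z": 0, "ax": 0, "ay": 0, "az": 0}, {"fingers": -0.2, "x": 0.035, "y": 0.014, "z": 0, "ax": 0, "ay": 0, "az": 0}, {"fingers": -0.2, "x": 0.035, "y": 0, "z": 0, "ax": 0, "ay": 0, "az": 0}, {"fingers": -0.2, "x": 0, "y": 0, "z": 0, "ax": 0, "ay": 0, "az": 0}]'

```text
clock: 3.27
tcp_pos: [0.5933, 0.2561, 0.3097]
orientation: [-2.214, -2.221, -0.004]
contact_force: [-1.2, 1.0, 0.8]
grip_width: 0.0339
gripper_force: 0.0
```

```bash
python3 -c "
from bench import r
print(r.get_obs()['joints'].round(2))"
```

```text
[ 0.02  0.48 -0.75  1.52  0.33  1.27 -0.77]
```

>>> arm_command --rows '[{"fingers": -0.2, "x": 0, "y": 0, "z": 0.03, "ax": 0, "ay": 0, "az": 6}, {"fingers": -0.2, "x": 0, "y": 0, "z": 0.04, "ax": 0, "ay": 0, "az": 6}, {"fingers": -0.2, "x": 0, "y": 0, "z": 0.04, "ax": 0, "ay": 0, "az": 5.5}, {"fingers": -0.2, "x": 0, "y": 0, "z": 0.04, "ax": 0, "ay": 0, "az": 0}, {"fingers": -0.2, "x": 0, "y": 0, "z": 0.04, "ax": 0, "ay": 0, "az": 0}, {"fingers": -0.2, "x": 0, "y": 0, "z": 0.035, "ax": 0, "ay": 0, "az": 0}, {"fingers": -0.2, "x": 0, "y": 0, "z": 0.025, "ax": 0, "ay": 0, "az": 0}, {"fingers": -0.2, "x": 0, "y": 0, "z": 0.015, "ax": 0, "ay": 0, "az": 0}, {"fingers": -0.2, "x": 0, "y": 0, "z": 0.008, "ax": 0, "ay": 0, "az": 0}, {"fingers": -0.2, "x": 0, "y": 0, "z": 0, "ax": 0, "ay": 0, "az": 0}]'

```text
clock: 4.1
tcp_pos: [0.595, 0.2469, 0.036]
orientation: [-2.539, -1.849, 0.003]
contact_force: [-0.3, 0.0, -0.6]
grip_width: 0.0341
gripper_force: 0.0
```

>>> arm_command --rows '[{"fingers": -0.2, "x": -0.015, "y": 0, "z": 0, "ax": 0, "ay": 0, "az": 0}, {"fingers": -0.2, "x": -0.01, "y": 0, "z": 0, "ax": 0, "ay": 0, "az": 0}, {"fingers": -0.2, "x": 0, "y": 0, "z": 0, "ax": 0, "ay": 0, "az": 0}]'

```text
clock: 4.35
tcp_pos: [0.5886, 0.2198, 0.0386]
orientation: [2.54, 1.844, 0.0]
contact_force: [-0.4, -1.1, 0.5]
grip_width: 0.0338
gripper_force: 0.0
```

Run:
```python
from bench import r
import cv2,numpy as np
o=r.get_obs();print(o['tcp_pos'].round(4),o['contact_force'].round(2),o['joints'].round(2))
a=r.grab_frame("side")
b=r.grab_frame("top")["frame"][165:255,245:375,::-1]
c=cv2.resize(a["frame"][130:260,270:400,::-1],(390,390));d=cv2.resize(b,(400,277))
o=np.zeros((390,790,3),np.uint8);o[:,:390]=c;o[:277,390:]=d
cv2.imwrite("pics/p1.png",o)
```

```text
[0.5886 0.2198 0.0386] [-0.41 -1.06  0.51] [-0.06  0.72 -0.55  1.78  0.52  0.78 -1.19]
```

View pics/p1.png

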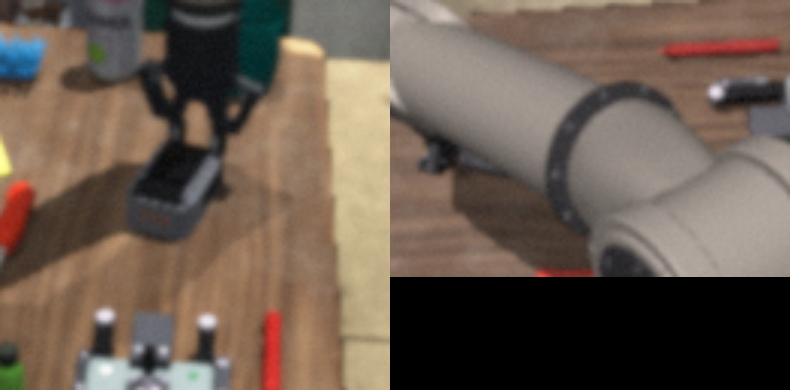

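The side view shows both fingertips just behind the pack's back, about on centre and parallel to it. In the top view the arm hides the pack, so I'll measure with the side depth. Next I push while turning it straight.

>>> arm_command --rows '[{"fingers": -0.2, "x": -0.012, "y": 0.0016, "z": 0, "ax": 0, "ay": 0, "az": -1.5}, {"fingers": -0.2, "x": -0.012, "y": 0.0013, "z": 0, "ax": 0, "ay": 0, "az": -1.5}, {"fingers": -0.2, "x": -0.012, "y": 0.001, "z": 0, "ax": 0, "ay": 0, "az": -1.5}, {"fingers": -0.2, "x": -0.012, "y": 0.0007, "z": 0, "ax": 0, "ay": 0, "az": -1.5}, {"fingers": -0.2, "x": -0.012, "y": 0.0004, "z": 0, "ax": 0, "ay": 0, "az": -1.5}, {"fingers": -0.2, "x": -0.012, "y": 0.0001, "z": 0, "ax": 0, "ay": 0, "az": -1.5}, {"fingers": -0.2, "x": 0, "y": 0, "z": 0, "ax": 0, "ay": 0, "az": 0}]'

```text
clock: 5.03
tcp_pos: [0.5759, 0.1502, 0.038]
orientation: [2.387, 2.04, 0.0]
contact_force: [-0.2, -0.8, -0.5]
grip_width: 0.0341
gripper_force: 0.0
```

```bash
cat > m.py <<'E'
from bench import r
import cv2,numpy as np
from h import *
o=r.get_obs();v=o['orientation'];p=o['tcp_pos']
th=90-2*np.degrees(np.arctan2(v[1],v[0]))%180
print("tcp",p.round(4),"theta",round(th,2),"F",o['contact_force'].round(1),"t",o['clock'])
tx=np.array([np.sin(np.radians(th)),np.cos(np.radians(th))])
f=r.grab_frame("side");np.savez("cur.npz",**f);P=cloud(f)
s=(P[...,2]>.02)&(P[...,2]<.056)&(abs(P[...,0]-.565)<.08)&((P[...,:2]-p[:2])@tx<-.012)&(P[...,1]>-.05)
s=cv2.erode(s.astype(np.uint8),np.ones((2,2)))>0
Q=P[s][:,:2].astype(np.float32)
# rect fit on top surface (z~.05 deck) and all
print("all",cv2.minAreaRect(Q),"med",np.median(Q,0))
c=p[:2]-.066*tx;print("expected centre",c.round(4))
E
python3 m.py
```

```text
tcp [0.5759 0.1502 0.038 ] theta 8.96 F [-0.2 -0.8 -0.5] t 5.0333
all ((0.5671178698539734, 0.07865909487009048), (0.10828863829374313, 0.06956399977207184), 81.85488891601562) med [0.56704986 0.05659122]
expected centre [0.5657 0.085 ]
```

>>> arm_command --rows '[{"fingers": -0.2, "x": -0.012, "y": -0.0003, "z": 0, "ax": 0, "ay": 0, "az": -1.5}, {"fingers": -0.2, "x": -0.012, "y": -0.0006, "z": 0, "ax": 0, "ay": 0, "az": -1.5}, {"fingers": -0.2, "x": -0.012, "y": -0.0009, "z": 0, "ax": 0, "ay": 0, "az": -1.5}, {"fingers": -0.2, "x": -0.012, "y": -0.0012, "z": 0, "ax": 0, "ay": 0, "az": -1.5}, {"fingers": -0.2, "x": -0.012, "y": -0.0015, "z": 0, "ax": 0, "ay": 0, "az": -1.5}, {"fingers": -0.2, "x": -0.011, "y": -0.0018, "z": 0, "ax": 0, "ay": 0, "az": -1.5}, {"fingers": -0.2, "x": 0, "y": 0, "z": 0, "ax": 0, "ay": 0, "az": 0}]'

```text
clock: 5.67
tcp_pos: [0.563, 0.0808, 0.0375]
orientation: [2.22, 2.222, -0.001]
contact_force: [-1.1, -0.4, -0.1]
grip_width: 0.0341
gripper_force: 0.0
```

```bash
python3 m.py
python3 - <<'E'
import numpy as np,cv2
f=np.load("cur.npz")["frame"][170:290,260:400,::-1]
cv2.imwrite("pics/p2.png",cv2.resize(f,None,fx=5,fy=5,interpolation=cv2.INTER_CUBIC))
E
```

```text
tcp [0.563  0.0808 0.0375] theta -0.04 F [-1.1 -0.4 -0.1] t 5.6667
all ((0.5655964016914368, 0.008898083120584488), (0.06856641918420792, 0.10573624819517136), 0.24144092202186584) med [ 0.5651021  -0.01091577]
expected centre [0.563  0.0148]
```

View pics/p2.png

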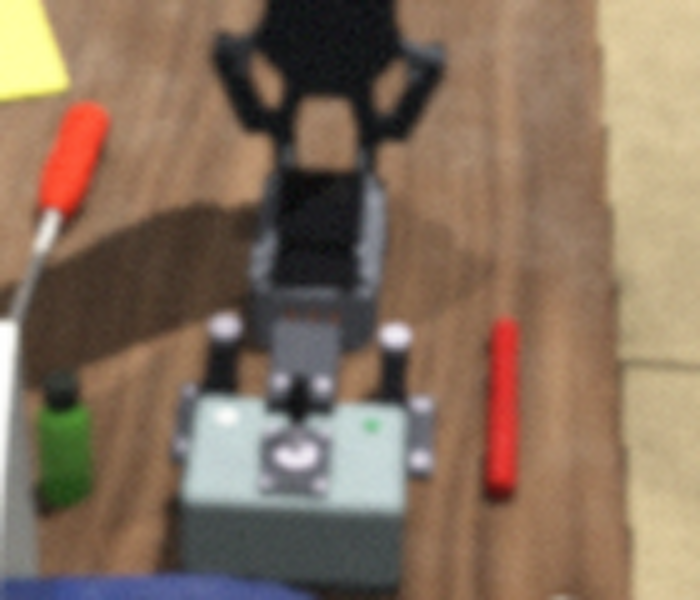

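The picture shows the pack square to the bay with its nose just before the posts; the post tops are at crop (225,326) and (395,337). I'll check the sideways offset against the posts.

Run:
```python
import numpy as np
from h import *
f=np.load("cur.npz");c=lambda L:np.array(L)/5+[260,170]-.4
print("post",cast(f,c([(225,326),(395,337)]),.042).round(4))
for z in(.04,.05):print(z,cast(f,c([(264,190),(386,190),(250,270),(382,270)]),z).round(4))
print("bar/deck",cast(f,c([(276,280),(362,285)]),.05))
P=cloud(f)
for v in range(205,238,3):
    s=(P[v,:,2]>.033)&(P[v,:,2]<.056)&(abs(P[v,:,0]-.565)<.05);x=P[v,s,0];print(v,s.sum(),x.min().round(4),x.max().round(4),((x.min()+x.max())/2).round(4),P[v,s,1].mean().round(3))
```

```text
post [[ 0.5184 -0.0719  0.042 ]
 [ 0.6091 -0.0723  0.042 ]]
0.04 [[ 0.5287  0.0539  0.04  ]
 [ 0.5989  0.0608  0.04  ]
 [ 0.5272 -0.0205  0.04  ]
 [ 0.5998 -0.0135  0.04  ]]
0.05 [[ 0.5297  0.0405  0.05  ]
 [ 0.5991  0.0473  0.05  ]
 [ 0.5283 -0.033   0.05  ]
 [ 0.5999 -0.0261  0.05  ]]
bar/deck [[ 0.54307571 -0.04029663  0.05      ]
 [ 0.58971085 -0.04011787  0.05      ]]
205 17 0.5299 0.5931 0.5615 0.056
208 24 0.5276 0.5996 0.5636 0.041
211 24 0.5294 0.5974 0.5634 0.026
214 25 0.5304 0.598 0.5642 0.014
217 26 0.5286 0.5986 0.5636 0.001
220 25 0.5298 0.5991 0.5644 -0.012
223 26 0.5279 0.5997 0.5638 -0.026
226 26 0.5288 0.5975 0.5631 -0.035
229 24 0.5327 0.5954 0.564 -0.04Traceback (most recent call last):
  File "<stdin>", line 9, in <module>
    return umr_minimum(a, axis, None, out, keepdims, initial, where)
ValueError: zero-size array to reduction operation minimum which has no identity
```

>>> arm_command --rows '[{"fingers": -0.2, "x": -0.012, "y": 0, "z": 0, "ax": 0, "ay": 0, "az": 0}, {"fingers": -0.2, "x": -0.012, "y": 0, "z": 0, "ax": 0, "ay": 0, "az": 0}, {"fingers": -0.2, "x": -0.012, "y": 0, "z": 0, "ax": 0, "ay": 0, "az": 0}, {"fingers": -0.2, "x": -0.012, "y": 0, "z": 0, "ax": 0, "ay": 0, "az": 0}, {"fingers": -0.2, "x": -0.012, "y": 0, "z": 0, "ax": 0, "ay": 0, "az": 0}, {"fingers": -0.2, "x": -0.012, "y": 0, "z": 0, "ax": 0, "ay": 0, "az": 0}]'

```text
clock: 6.22
tcp_pos: [0.5629, 0.0087, 0.0374]
orientation: [2.22, 2.223, 0.0]
contact_force: [-0.0, 2.3, 2.8]
grip_width: 0.0339
gripper_force: 1.4
```

>>> arm_command --rows '[{"fingers": -0.2, "x": -0.005, "y": 0, "z": 0, "ax": 0, "ay": 0, "az": 0}, {"fingers": -0.2, "x": -0.005, "y": 0, "z": 0, "ax": 0, "ay": 0, "az": 0}, {"fingers": -0.2, "x": -0.005, "y": 0, "z": 0, "ax": 0, "ay": 0, "az": 0}]'

```text
clock: 6.47
tcp_pos: [0.5626, -0.0042, 0.0372]
orientation: [-2.218, -2.223, -0.002]
contact_force: [-0.1, 8.1, -0.8]
grip_width: 0.0339
gripper_force: 3.6
```

>>> arm_command --rows '[{"fingers": -0.2, "x": -0.004, "y": 0, "z": 0, "ax": 0, "ay": 0, "az": 0}, {"fingers": -0.2, "x": -0.004, "y": 0, "z": 0, "ax": 0, "ay": 0, "az": 0}, {"fingers": -0.2, "x": -0.004, "y": 0, "z": 0, "ax": 0, "ay": 0, "az": 0}, {"fingers": -0.2, "x": 0, "y": 0, "z": 0, "ax": 0, "ay": 0, "az": 0}]'

```text
clock: 6.8
tcp_pos: [0.5625, -0.0161, 0.0371]
orientation: [-2.217, -2.224, -0.001]
contact_force: [-0.2, 3.2, -0.3]
grip_width: 0.0339
gripper_force: 1.9
```

>>> arm_command --rows '[{"fingers": -0.2, "x": -0.003, "y": 0, "z": 0, "ax": 0, "ay": 0, "az": 0}, {"fingers": -0.2, "x": -0.003, "y": 0, "z": 0, "ax": 0, "ay": 0, "az": 0}, {"fingers": -0.2, "x": 0, "y": 0, "z": 0, "ax": 0, "ay": 0, "az": 0}]'

```text
clock: 7.05
tcp_pos: [0.5626, -0.0225, 0.0371]
orientation: [-2.218, -2.224, -0.0]
contact_force: [-0.8, 4.1, -0.9]
grip_width: 0.0343
gripper_force: 1.8
```

>>> arm_command --rows '[{"fingers": -0.2, "x": -0.002, "y": 0, "z": 0, "ax": 0, "ay": 0, "az": 0}, {"fingers": -0.2, "x": 0, "y": 0, "z": 0, "ax": 0, "ay": 0, "az": 0}]'

```text
clock: 7.22
tcp_pos: [0.5627, -0.0258, 0.0371]
orientation: [2.219, 2.223, -0.002]
contact_force: [-0.5, -0.7, 0.3]
grip_width: 0.0343
gripper_force: 0.3
```

>>> arm_command --rows '[{"fingers": -0.2, "x": -0.002, "y": 0, "z": 0, "ax": 0, "ay": 0, "az": 0}, {"fingers": -0.2, "x": 0, "y": 0, "z": 0, "ax": 0, "ay": 0, "az": 0}]'

```text
clock: 7.38
tcp_pos: [0.563, -0.0272, 0.0372]
orientation: [2.219, 2.224, -0.0]
contact_force: [-0.1, 2.1, -1.7]
grip_width: 0.0345
gripper_force: 1.2
```

Run:
```python
from bench import r
import cv2
f=r.grab_frame("side")
cv2.imwrite("pics/p3.png",cv2.resize(f["frame"][190:290,270:380,::-1],None,fx=6,fy=6,interpolation=cv2.INTER_CUBIC))
```

```text
(no output)
```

View pics/p3.png

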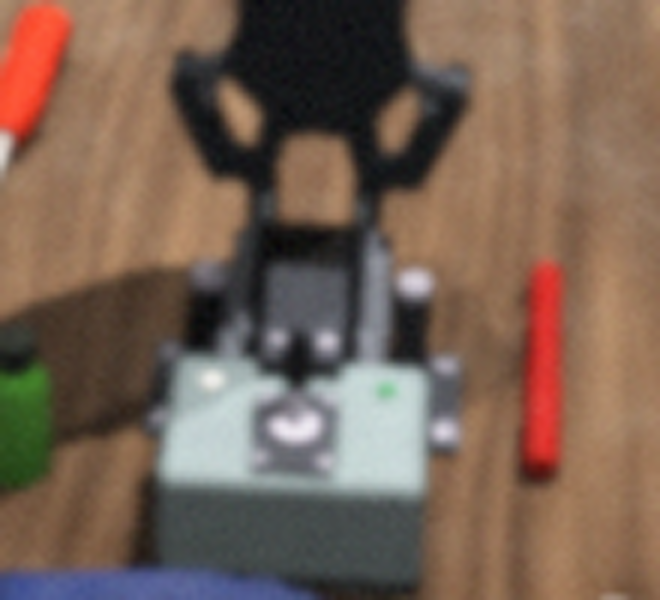

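The pack is deep in the bay. The force dropped to nothing at y=-0.0258, which looks like the latch snapping in. I'll press on gently to confirm it against the hard stop.

>>> arm_command --rows '[{"fingers": -0.2, "x": -0.002, "y": 0, "z": 0, "ax": 0, "ay": 0, "az": 0}, {"fingers": -0.2, "x": 0, "y": 0, "z": 0, "ax": 0, "ay": 0, "az": 0}]'

```text
clock: 7.6
tcp_pos: [0.5629, -0.0283, 0.0373]
orientation: [-2.218, -2.224, -0.001]
contact_force: [-0.1, 4.7, -0.8]
grip_width: 0.0344
gripper_force: 2.3
```

>>> arm_command --rows '[{"fingers": -0.2, "x": -0.001, "y": 0, "z": 0, "ax": 0, "ay": 0, "az": 0}, {"fingers": -0.2, "x": 0, "y": 0, "z": 0, "ax": 0, "ay": 0, "az": 0}]'

```text
clock: 7.77
tcp_pos: [0.5629, -0.0283, 0.0373]
orientation: [-2.217, -2.224, -0.002]
contact_force: [-1.0, 5.6, -1.9]
grip_width: 0.0343
gripper_force: 3.3
```

>>> arm_command --rows '[{"fingers": -0.2, "x": -0.002, "y": 0, "z": 0, "ax": 0, "ay": 0, "az": 0}, {"fingers": -0.2, "x": -0.002, "y": 0, "z": 0, "ax": 0, "ay": 0, "az": 0}, {"fingers": -0.2, "x": 0, "y": 0, "z": 0, "ax": 0, "ay": 0, "az": 0}]'

```text
clock: 8.02
tcp_pos: [0.5626, -0.0285, 0.0375]
orientation: [-2.212, -2.225, -0.008]
contact_force: [-0.9, 15.2, -0.4]
grip_width: 0.0342
gripper_force: 7.3
```

>>> arm_command --rows '[{"fingers": -0.2, "x": -0.002, "y": 0, "z": 0, "ax": 0, "ay": 0, "az": 0}, {"fingers": -0.2, "x": -0.002, "y": 0, "z": 0, "ax": 0, "ay": 0, "az": 0}, {"fingers": -0.2, "x": 0, "y": 0, "z": 0, "ax": 0, "ay": 0, "az": 0}]'

```text
clock: 8.27
tcp_pos: [0.5625, -0.0286, 0.0377]
orientation: [-2.207, -2.226, -0.014]
contact_force: [-2.8, 23.0, -1.0]
grip_width: 0.0341
gripper_force: 11.4
```

It is hard against the stop: 23 N with no motion. I'll back off, rise, shut the fingers and check the pack.

>>> arm_command --rows '[{"fingers": -0.2, "x": 0.01, "y": 0, "z": 0, "ax": 0, "ay": 0, "az": 0}, {"fingers": -0.2, "x": 0.02, "y": 0, "z": 0, "ax": 0, "ay": 0, "az": 0}, {"fingers": -0.2, "x": 0.03, "y": 0, "z": 0, "ax": 0, "ay": 0, "az": 0}, {"fingers": -0.2, "x": 0.02, "y": 0, "z": -0.01, "ax": 0, "ay": 0, "az": 0}, {"fingers": -0.2, "x": 0, "y": 0, "z": -0.03, "ax": 0, "ay": 0, "az": 0}, {"fingers": -0.2, "x": 0, "y": 0, "z": -0.035, "ax": 0, "ay": 0, "az": 0}, {"fingers": -0.2, "x": 0, "y": 0, "z": -0.035, "ax": 0, "ay": 0, "az": 0}, {"fingers": -1, "x": 0, "y": 0, "z": -0.02, "ax": 0, "ay": 0, "az": 0}, {"fingers": -1, "x": 0, "y": 0, "z": 0, "ax": 0, "ay": 0, "az": 0}]'

```text
clock: 9.02
tcp_pos: [0.5658, 0.0416, 0.1723]
orientation: [2.216, 2.218, 0.007]
contact_force: [1.1, 0.1, 0.0]
grip_width: 0.0111
gripper_force: 0.0
```

Run:
```python
from bench import r
import cv2,numpy as np
from h import *
print(r.get_obs()['tcp_pos'].round(4))
f=r.grab_frame("side");np.savez("cur.npz",**f)
cv2.imwrite("pics/p4.png",cv2.resize(f["frame"][180:290,270:380,::-1],None,fx=5.4,fy=5.4,interpolation=cv2.INTER_CUBIC))
P=cloud(f);Q=P[(P[...,2]>.035)&(P[...,2]<.056)&(abs(P[...,0]-.5637)<.034)&(P[...,1]>-.12)&(P[...,1]<0.05)]
print("pack back y",np.percentile(Q[:,1],[90,95,98,100]))
```

```text
[0.5658 0.0416 0.1723]
pack back y [-0.04984414 -0.04610699 -0.04372724 -0.03770496]
```

View pics/p4.png

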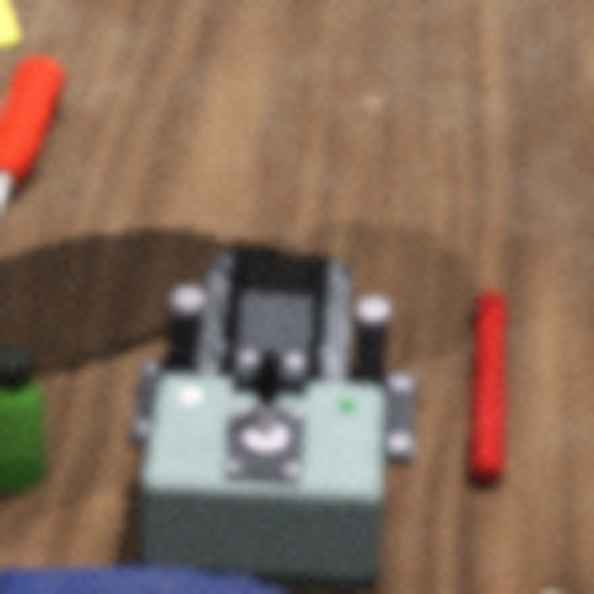

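The picture shows the pack holding home under the latch arm, with its back at about y -0.038 and nothing else disturbed. Next is the switch.

>>> arm_command --rows '[{"fingers": -1, "x": -0.03, "y": -0.002, "z": 0, "ax": 0, "ay": 0, "az": 0}, {"fingers": -1, "x": -0.036, "y": 0, "z": 0, "ax": 0, "ay": 0, "az": 0}, {"fingers": -1, "x": -0.036, "y": 0, "z": 0, "ax": 0, "ay": 0, "az": 0}, {"fingers": -1, "x": -0.036, "y": 0, "z": 0, "ax": 0, "ay": 0, "az": 0}, {"fingers": -1, "x": -0.034, "y": 0, "z": 0, "ax": 0, "ay": 0, "az": 0}, {"fingers": -1, "x": 0, "y": 0, "z": 0, "ax": 0, "ay": 0, "az": 0}, {"fingers": -1, "x": 0, "y": 0, "z": 0.025, "ax": 0, "ay": 0, "az": 0}, {"fingers": -1, "x": 0, "y": 0, "z": 0.025, "ax": 0, "ay": 0, "az": 0}, {"fingers": -1, "x": 0, "y": 0, "z": 0.01, "ax": 0, "ay": 0, "az": 0}, {"fingers": -1, "x": 0, "y": 0, "z": 0, "ax": 0, "ay": 0, "az": 0}]'

```text
clock: 9.9
tcp_pos: [0.5584, -0.1301, 0.1039]
orientation: [-2.215, -2.22, 0.007]
contact_force: [0.5, 1.0, -0.3]
grip_width: -0.0002
gripper_force: 0.0
```

Run:
```python
from bench import r
import cv2
print(r.get_obs()['tcp_pos'].round(4))
f=r.grab_frame("side")
cv2.imwrite("pics/p5.png",cv2.resize(f["frame"][180:290,270:380,::-1],None,fx=5.4,fy=5.4,interpolation=cv2.INTER_CUBIC))
```

```text
[ 0.5584 -0.1301  0.1039]
```

View pics/p5.png

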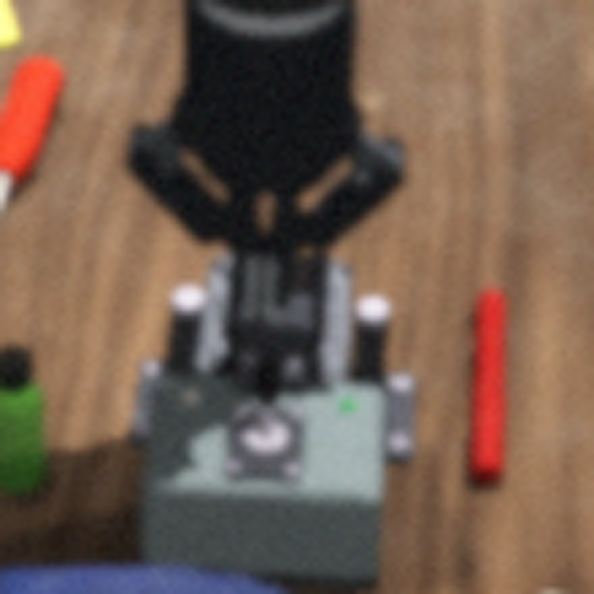

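The shut fingertips stand before the black lever tip at crop (265,370), slightly left of its centre. I'll shift them 4 mm over and push.

>>> arm_command --rows '[{"fingers": -1, "x": -0.01, "y": 0.004, "z": -0.003, "ax": 0, "ay": 0, "az": 0}, {"fingers": -1, "x": -0.01, "y": 0, "z": 0, "ax": 0, "ay": 0, "az": 0}, {"fingers": -1, "x": -0.008, "y": 0, "z": 0, "ax": 0, "ay": 0, "az": 0}, {"fingers": -1, "x": -0.008, "y": 0, "z": 0, "ax": 0, "ay": 0, "az": 0}, {"fingers": -1, "x": -0.008, "y": 0, "z": 0, "ax": 0, "ay": 0, "az": 0}, {"fingers": -1, "x": -0.006, "y": 0, "z": 0, "ax": 0, "ay": 0, "az": 0}]'

```text
clock: 10.45
tcp_pos: [0.5656, -0.1808, 0.1108]
orientation: [2.219, 2.223, 0.001]
contact_force: [0.2, 2.1, 1.6]
grip_width: 0.0001
gripper_force: 1.1
```

>>> arm_command --rows '[{"fingers": -1, "x": -0.004, "y": 0, "z": 0, "ax": 0, "ay": 0, "az": 0}, {"fingers": -1, "x": -0.004, "y": 0, "z": 0, "ax": 0, "ay": 0, "az": 0}, {"fingers": -1, "x": 0, "y": 0, "z": 0, "ax": 0, "ay": 0, "az": 0}]'

```text
clock: 10.7
tcp_pos: [0.5653, -0.1889, 0.1103]
orientation: [2.22, 2.223, -0.0]
contact_force: [0.0, 0.7, 0.2]
grip_width: -0.0
gripper_force: 0.3
```

>>> arm_command --rows '[{"fingers": -1, "x": -0.003, "y": 0, "z": 0, "ax": 0, "ay": 0, "az": 0}, {"fingers": -1, "x": -0.003, "y": 0, "z": 0, "ax": 0, "ay": 0, "az": 0}, {"fingers": -1, "x": 0, "y": 0, "z": 0, "ax": 0, "ay": 0, "az": 0}]'

```text
clock: 10.95
tcp_pos: [0.5652, -0.1928, 0.1101]
orientation: [-2.217, -2.224, -0.002]
contact_force: [0.1, 3.4, 0.8]
grip_width: 0.0003
gripper_force: 1.7
```

>>> arm_command --rows '[{"fingers": -1, "x": -0.002, "y": 0, "z": 0, "ax": 0, "ay": 0, "az": 0}, {"fingers": -1, "x": -0.002, "y": 0, "z": 0, "ax": 0, "ay": 0, "az": 0}, {"fingers": -1, "x": 0, "y": 0, "z": 0, "ax": 0, "ay": 0, "az": 0}]'

```text
clock: 11.2
tcp_pos: [0.5653, -0.1935, 0.11]
orientation: [-2.212, -2.225, -0.005]
contact_force: [-0.9, 10.8, 0.9]
grip_width: -0.0002
gripper_force: 5.1
```

>>> arm_command --rows '[{"fingers": -1, "x": -0.001, "y": 0, "z": 0, "ax": 0, "ay": 0, "az": 0}, {"fingers": -1, "x": 0, "y": 0, "z": 0, "ax": 0, "ay": 0, "az": 0}]'

```text
clock: 11.37
tcp_pos: [0.5653, -0.1937, 0.11]
orientation: [-2.211, -2.225, -0.006]
contact_force: [-0.9, 13.2, 1.0]
grip_width: -0.0002
gripper_force: 5.9
```

The lever is at its stop: y -0.1937 against a predicted -0.193, with 13 N and no motion. I'll back off, rise and check.

>>> arm_command --rows '[{"fingers": -1, "x": 0.01, "y": 0, "z": 0, "ax": 0, "ay": 0, "az": 0}, {"fingers": -1, "x": 0.03, "y": 0, "z": 0, "ax": 0, "ay": 0, "az": 0}, {"fingers": -1, "x": 0.02, "y": 0, "z": -0.02, "ax": 0, "ay": 0, "az": 0}, {"fingers": -1, "x": 0.02, "y": 0, "z": -0.035, "ax": 0, "ay": 0, "az": 0}, {"fingers": -1, "x": 0.03, "y": 0, "z": -0.035, "ax": 0, "ay": 0, "az": 0}, {"fingers": -1, "x": 0.03, "y": 0, "z": -0.03, "ax": 0, "ay": 0, "az": 0}, {"fingers": -1, "x": 0.03, "y": 0, "z": -0.02, "ax": 0, "ay": 0, "az": 0}, {"fingers": -1, "x": 0.03, "y": 0, "z": 0, "ax": 0, "ay": 0, "az": 0}, {"fingers": -1, "x": 0, "y": 0, "z": 0, "ax": 0, "ay": 0, "az": 0}, {"fingers": -1, "x": 0, "y": 0, "z": 0, "ax": 0, "ay": 0, "az": 0}]'

```text
clock: 12.2
tcp_pos: [0.5648, -0.0008, 0.2469]
orientation: [2.214, 2.227, -0.0]
contact_force: [0.7, -0.1, -0.6]
grip_width: -0.0002
gripper_force: 0.0
```

Run:
```python
from bench import r
import cv2,numpy as np
from h import *
f=r.grab_frame("side")
cv2.imwrite("pics/p6.png",cv2.resize(f["frame"][180:290,270:380,::-1],None,fx=5.4,fy=5.4,interpolation=cv2.INTER_CUBIC))
P=cloud(f);Q=P[(P[...,2]>.035)&(P[...,2]<.056)&(abs(P[...,0]-.5637)<.034)&(P[...,1]>-.12)&(P[...,1]<0.05)]
print("pack back y",np.percentile(Q[:,1],[90,95,98,100]))
s=(P[...,2]>.085)&(P[...,2]<.115)&(abs(P[...,0]-.5637)<.02)&(abs(P[...,1]+.195)<.04);print("tip",P[s].mean(0),s.sum())
```

```text
pack back y [-0.04936507 -0.04590956 -0.04383665 -0.04183869]
tip [ 0.56599954 -0.21233605  0.09878429] 32
```

View pics/p6.png

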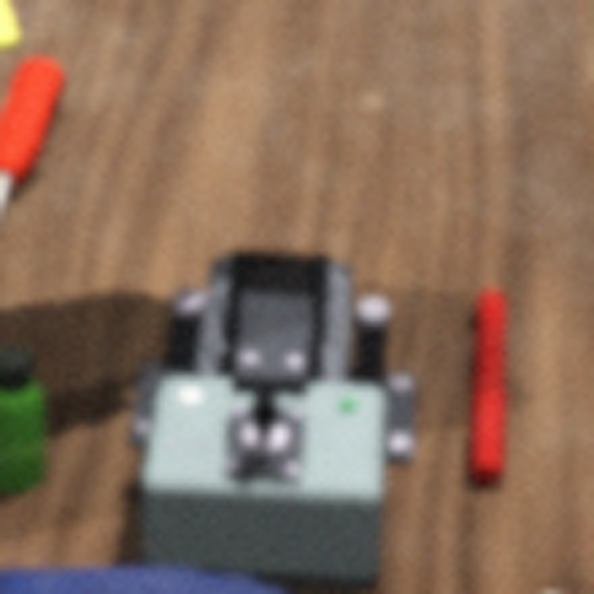

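The lever tip is now at y -0.212, leaning away from the battery, at crop (265,430). The pack is still home and the bystanders in view are untouched, so I'm handing in.

```bash
python3 -c "
from bench import r
print(r.hand_in())"
```

```text
the job is handed in; nothing more can be done
None
```

The battery was pushed home against the charger's hard stop with the latch apparently snapped in (judged from the force drop and final position), then the switch was pushed fully over to its stop; the job was handed in after about 12 s, verdict not shown.

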